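# Reseat a control board with its ejector levers

### The arm

A 6-joint arm with a two-finger parallel gripper is mounted at the origin on the work surface. World frame = base frame: x ahead of the robot, y to its left, z up, the work surface at z = 0. Lengths are in m, angles in degrees, forces in N, time in s.
With the tool pointing down it reaches from about 0.35 to 0.725 m from the base axis. Payload 6 kg.
Tool frame: the origin (TCP) lies where the fingers leave the gripper's body, on its centre line; the fingertips stand 73 mm ahead of it and the grasp point (between the pads) lies 54 mm ahead of it (ctrl.hold_point_z is the distance from the TCP to the grasp point, in m); z points along the fingers, x is the direction in which the jaws open and shut, and the axes are right-handed (so a half turn about z gives the same grasp; the last joint's range is limited). The gripper opens to 85 mm and grips with 20 to 120 N. Pads are 22 mm wide; open, the fingers measure 114 mm over their backs; the gripper's body (76 mm by 85 mm) begins 54 mm behind the grasp point. The pads swing forward as they close: fully open they stand 13 mm farther back than shut.
Start: joints at [92.458, 2.303, 4.859, 0, -92.561, -19.12], TCP at [0.172, 0.575, 0.304] pointing down, gripper open.
Joint ranges: [-146.85, 146.85], [-73.84, 115.35], [-62.03, 85.46], [-188.31, 113.3], [-161.28, -10.13], [-171.36, 171.36]. Speed limits (degrees/s): [147.25, 147.25, 172.46, 180, 180, 180].

### API

Orientations are given as [roll, pitch, yaw] about the fixed x, y, z axes, in that order (R = Rz(yaw) Ry(pitch) Rx(roll)).
In Python, from station import ctrl gives the robot as it stands.
- The arm moves only by the tool send_rows, never from a script. Its argument "commands" is a list of rows, each an object of numbers: "x", "y", "z": the shift along the tool's x, y, z in cm; "yaw": the turn about the tool's z in degrees; "gripper": the opening, from 0 (shut) to 1 (fully open). A call has 1 to 12 rows; each row shifts and turns the commanded pose from where the row before left it, along the tool's axes as they then stand; what a row does not reach is not made up. A row lasts 1/8 s, in which the tool goes at most 62.5 mm and 10.7 degrees, less where a joint would pass 70% of its speed; a pose out of reach is approached as far as the arm can. A call is refused whole if a number of a shift passes 6.25 or a number of a turn 10.7, either way. A call with a gripper value outside its range is refused whole. The fingers move at their own pace and stop on an object; "force" is the grip in N (left out, the last holds). Time passes only in rows, so rows that do not move let the fingers close. It gives the time, the measured TCP pose, the force and the opening at its end, in the units of the state.
- ctrl.get_obs(): the state, without advancing time (a new reading comes with each control period).
- ctrl.read_camera(name): name is "scene" or "top" or "wrist"; returns (picture, depth): 480x640x3 uint8, red, green, blue; 480x640 float32, m along the optical axis (not along the pixel's ray), 0 where there is no reading.
- ctrl.camera_model(name): a dict with "intrinsics" (3x3 intrinsics, pixels), "rvec" (rotation vector, rad) and "tvec" (3), from world to camera coordinates, as OpenCV has them. Camera axes: x right, y down, z forward; pixel columns grow to the right and rows downward; lengths in m; the calibration is good to about 2 mm. A picture is of the moment at which its call begins: read the wrist's pose just before it. camera_model takes no time and is no camera call; for the wrist camera it gives the pose at the moment of the call.
- ctrl.job_done(): hands the job in, once; it reports no verdict.
Trained networks look in the newest picture that a camera, given by its name, has taken for a name from the list of things; names that differ only in an ending like _2 or _b are one class to them, and where a whole thing is asked for, a point or a joint stands for the part that bears it (a point fixed in the world has none). Each returns a list of dicts, best first, with "conf" (0 to 1); they miss things now and then, are a little off and sometimes report something else, mostly with a low value. They report only what shows in the picture. A call takes as long as a camera call.
- ctrl.look_for(camera, query): "position" ([x, y, z] in m, in world coordinates, good to about 4 mm: the middle of the surface that is visible of it).
- ctrl.place_of(camera, query): "position" ([x, y, z] in m, in world coordinates, good to about 4 mm: a listed point, or the origin of a listed thing).
The state is a dict: "time_s": time; "joint_positions": joint angles; "qd": joint speeds; "joint_efforts": joint torques, N m; "ee_pos": TCP position; "tcp_rot": TCP orientation; "wrist_force": force on the tool from outside, world axes, zero at the start; "moment": the same for the moment, N m; "gripper_width": opening from 0.0 (shut) to 1.0 (fully open).
Only numpy, scipy, OpenCV 4.12 (cv2) and the standard library are available. Lean on these libraries where they do the work, as an engineer would, in place of code of your own. Each camera call takes 0.05 s, during which the arm holds its last target. There are 200 camera calls.

### The job

The control board in the test dock is making poor contact. Reseat it by its two ejector levers alone: swing both levers all the way outward so that the board is pried up free, then swing both back inward, each only until you feel the board press firmly onto its spring contacts, without crushing them. Do not push on the board itself, be gentle with the levers (a steady push of about 14 N on a handle seats its end, 18 N is too much), and leave everything else on the bench alone.

Things in the scene. Friction and masses are not known exactly. Their poses are not given: they have to be found in the camera images.
- dock: Aluminium and black test dock fixed to the bench, 84 x 256 mm, 94 mm high without levers. Origin at the centre of its underside, z up, y along the board (left = +y end), x across it. Two steel ejector levers pivot in it beyond the board's ends, about axes parallel to its x. The board stands upright in four guide posts, its top edge 115 to 135 mm above the bench.
- board: Green circuit board with aluminium top rail and heat sink, 166 mm long (y), 5 mm thick (8 at the rail), 80 mm high, 0.3 kg, upright in the dock. Origin at the middle of its lower edge. Steel cross pins (8 mm) at y = +75 and -75 mm, 35 mm above its lower edge, lie in the levers' forks; a round foot under each stands over a contact set. Pushing the board itself with over 6 N is a fault.
- pin_left (a point): Centre of the board's left (+y) cross pin. About 2 to 6 mm below lever-pivot height at the start; 3 mm or more above pivot height (more than 83 mm above the bench) counts as pried free; about 7 mm above it when the lever is at its outer stop.
- pin_right (a point): Centre of the board's right (-y) cross pin, as for the left one.
- lever_left (a joint): Angle of the left lever, rad: 0 = arm upright, positive = leaning outward, away from the board; outer stop 0.65, inner -0.35, starts near 0.3. A fork reaches 30 mm inward from the pivot to the board's pin (3 mm play): outward raises that board end, inward presses it down, 30 mm per rad. Stiff hinge: 8 N along the bar's arc moves it (a hand sliding on a leaning bar needs more); it stays where left.
- lever_right (a joint): Angle of the right lever, the same mirrored.
- bar_left (a point): Centre of the left lever's handle: a black round bar, 14 mm diameter, 36 mm long, parallel to the dock's x axis, at the top of the arm, 75 mm from the pivot; 140 to 155 mm above the bench. It can be pushed from either side, with free room around it, or pinched from above. More than 25 N from the robot on the levers or the dock is a fault.
- bar_right (a point): Centre of the right lever's handle, the same.
- contact_left: Socket of the left contact set in the dock floor under the board's left foot (dock y = +75 mm, z = 20 mm). A sprung brass plate in it (7 N/mm, 6 mm travel) takes the foot; its height varies by up to 9 mm, is hidden and is not in this pose. The foot lands on it somewhere between 0.24 and -0.15 rad of the lever, differently at each end: it must be felt.
- contact_right: Same on the right, y = -75 mm. For both: after landing the push along the bar's arc rises from 8 N by 0.4 N per N on the plate (1 N per mm of bar travel). An end is well seated when its plate is left carrying 6 to 20 N, after a push of 12 to 16 N on the bar, best 13 to 14.5; seating one end can add 2 to 3 N to the other plate; over 28 N (20 N on the bar) crushes it.
- screwdriver: Bystander: screwdriver 150 mm long with black handle lying in front of the dock.
- flux_jar: Bystander: small amber jar, 40 mm diameter, 45 mm high, in front of the dock.
- heat_sink: Bystander: loose finned aluminium heat sink 40 x 40 x 22 mm behind the dock.
- nozzle: Bystander: steel hot-air nozzle, 34 mm diameter, 42 mm high, behind the dock.
- parts_tray: Bystander: grey divided tray 110 x 150 x 30 mm.
- meter: Bystander: grey handheld meter 160 x 78 x 34 mm.
- cleaner: Bystander: white bottle 60 mm diameter, 140 mm high, to the right of the dock.
- pivot_left (a point): Pivot axis of the left lever, at dock y = +105 mm, z = 80 mm, fixed in the dock; the bar's centre circles it at 75 mm.
- pivot_right (a point): Pivot axis of the right lever, at dock y = -105 mm, z = 80 mm.

How it is judged (in metres and radians):
On the way, in this order (a step that is already met when the one before it is completed fails the run):
1. both levers swung outward, the board pried up free: both pins at least 3 mm above the pivots (z of each of pin_left, pin_right in the frame of dock above 0.083 m), for 0.2 s.
2. both levers swung inward, the board pressed onto both contact sets with 6 to 20 N (contact force between board and contact_left between 6 and 20 N and contact force between board and contact_right between 6 and 20 N), for 0.2 s.
At the end, for the whole second after the job is handed in: After having been pried up, the board rests with both feet on their contact sets, each carrying 6 to 20 N, both levers swung inward (below 0.28 rad) and holding it by themselves, the board at rest (all of step 2 and value of joint each of lever_left, lever_right below 0.28 rad and linear speed of board below 0.01 m/s); the robot touches nothing.
It fails at once if a contact set is crushed (more than 28 N from the board) (contact force between board and contact_left above 28 N or contact force between board and contact_right above 28 N).
It fails at once if the robot presses on the levers or dock with more than 25 N (contact force between the arm and dock above 25 N).
It fails at once if the robot pushes on the board itself (more than 6 N) (contact force between the arm and board above 6 N).
It fails at once if a bystander is moved by more than 20 mm (distance of any of screwdriver, flux_jar, heat_sink, nozzle, parts_tray, meter, cleaner from where it was at the start of the episode above 0.02 m).
It also fails if it takes over 72 s, if anything falls off the work surface, if the arm or the gripper's body presses on something with over 40 N, if the wrist force passes 120 N, or if a joint passes its speed limit or range.

## Working session

There is one attempt and no reset: what is moved stays moved. The work goes in short steps, Python scripts to look and compute and a tool call to move; the robot and the scene stay as the last step left them, time stands still between calls to the robot, and variables do not carry over. Pictures are saved under pics/ and viewed, about 8 in all and at most 12, crops included, and the job is handed in when it is done.

Besides the shell and the picture viewer there is one more tool, called after "Emit:" as name([rows], argument=value, ...), one row to a line, values as JSON. send_rows: Moves the arm, as the interface text tells. Its arguments: {"type":"object","properties":{"commands":{"type":"array"},"force":{"type":"number"}},"required":["commands"]}

```bash
mkdir -p pics; ls; cat > h.py <<'E'
from station import ctrl
import numpy as np, cv2
def snap(cam,fn):
    im,d=ctrl.read_camera(cam); cv2.imwrite('pics/'+fn,im[:,:,::-1]); return im,d
E
python3 - <<'E'
from h import *
print(ctrl.get_obs())
for c in ["top","scene"]:
    snap(c,c+'1.png')
    for q in ["dock","board","bar_left","bar_right","pivot_left","pivot_right","pin_left","pin_right","cleaner"]:
        r=ctrl.place_of(c,q); print(c,q,[(np.round(a['position'],4).tolist(),round(a['conf'],2)) for a in r[:2]])
a=cv2.imread('pics/top1.png');b=cv2.imread('pics/scene1.png')
cv2.imwrite('pics/both.png',cv2.resize(np.vstack([a,b]),(450,600)) if 0 else cv2.resize(np.hstack([a,b]),(800,300)))
E
```

```text
pics
{'time_s': 0.0, 'joint_positions': array([ 9.24573228e+01,  2.33797034e+00,  4.80288436e+00, -2.47669350e-02,
       -9.25617536e+01, -1.91202507e+01]), 'qd': array([ 0.00702105,  0.05568188, -0.06225437,  0.00063264,  0.01322302,
        0.02337457]), 'joint_efforts': array([-1.28070231e-03, -3.68229890e+01,  3.47425497e+01,  6.93282500e+00,
       -5.37895758e-03,  2.21598032e-05]), 'ee_pos': array([0.17190173, 0.57464227, 0.30289706]), 'tcp_rot': array([-1.79991659e+02, -9.96020208e-02, -1.06661849e+02]), 'wrist_force': array([ 0.42031977,  0.39425172, -0.40381631]), 'moment': array([-0.02904495, -0.00084727,  0.01534243]), 'gripper_width': 0.9981198716786224}
top dock [([0.5805, 0.0853, -0.0005], 0.61)]
top board [([0.5754, 0.0775, 0.0426], 0.58)]
top bar_left [([0.5652, 0.2061, 0.1509], 0.7)]
top bar_right []
top pivot_left [([0.5667, 0.1892, 0.0825], 0.66)]
top pivot_right [([0.5907, -0.0241, 0.0793], 0.62), ([0.5714, 0.1558, 0.0798], 0.23)]
top pin_left [([0.5693, 0.1536, 0.0758], 0.59)]
top pin_right [([0.5848, 0.0045, 0.0742], 0.79), ([0.4245, 0.4037, -0.001], 0.4)]
top cleaner [([0.57, 0.1555, 0.0772], 0.46)]
scene dock [([0.5809, 0.0805, 0.0009], 0.6), ([0.6811, 0.0005, 0.0061], 0.48)]
scene board [([0.5737, 0.079, 0.0416], 0.9)]
scene bar_left [([0.564, 0.2078, 0.1501], 0.79)]
scene bar_right [([0.5908, -0.0458, 0.1527], 0.52)]
scene pivot_left [([0.5675, 0.1891, 0.0813], 0.87)]
scene pivot_right [([0.591, -0.0221, 0.0816], 0.73), ([0.592, 0.0081, 0.0802], 0.47)]
scene pin_left [([0.572, 0.1557, 0.076], 0.72)]
scene pin_right [([0.5901, 0.0063, 0.0784], 0.7)]
scene cleaner [([0.5477, -0.44, 0.0025], 0.72)]
```

View pics/both.png

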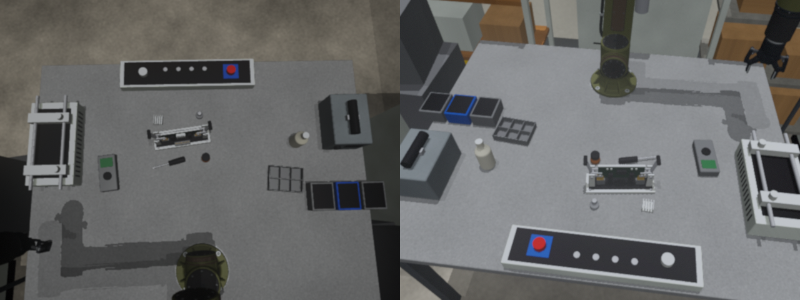

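The dock is near (0.579, 0.083) with a yaw of about 6.4°, and the pivots are 0.213 m apart against 0.210 m given. The picture shows the dock in front of the base, with small items before and behind it and free space around both bars. I'll turn the tool so its y axis lies along the dock's y, shut the fingers and go above the left end.

Emit:
send_rows([
  {"yaw": 9.6,"gripper": 0},
  {"yaw": 9.6,"gripper": 0},
  {"yaw": 9.6,"gripper": 0},
  {"yaw": 9.6,"gripper": 0},
  {"yaw": 9.6,"gripper": 0},
  {"yaw": 9.6,"gripper": 0},
  {"yaw": 9.3,"gripper": 0},
], force=60)

```text
invalid input at $.commands[0]: expected keys x, y, z, yaw, gripper
```

Emit:
send_rows([
  {"x": -2.9,"y": -3.8},
  {"x": -2.9,"y": -3.8},
  {"x": -2.9,"y": -3.8},
  {"x": -2.9,"y": -3.8},
  {"x": -2.9,"y": -3.8},
  {"x": -2.9,"y": -3.8},
  {"x": -2.9,"y": -3.8},
  {"x": -2.9,"y": -3.8},
  {"x": -2.9,"y": -3.8},
  {"x": -2.9,"y": -3.8},
  {"x": -2.9,"y": -3.8},
  {"x": -2.9,"y": -3.8},
])

```text
invalid input at $.commands[0]: expected keys x, y, z, yaw, gripper
```

```bash
python3 - <<'E'
from h import *
o=ctrl.get_obs(); print(o['time_s'],o['ee_pos'],o['tcp_rot'],o['wrist_force'],o['gripper_width'])
snap('wrist','w1.png')
for q in ["bar_left","pivot_left","pin_left","bar_right","pivot_right","pin_right","lever_left"]:
    r=ctrl.place_of('wrist',q) if q!="lever_left" else ctrl.look_for('wrist',q); print(q,[(np.round(a['position'],4).tolist(),round(a['conf'],2)) for a in r[:2]])
E
```

```text
1.0 [0.1719959  0.57479516 0.30385235] [-1.79999070e+02 -7.51559707e-03 -1.06660684e+02] [ 0.5203552  -0.04298814  0.13260851] 0.9982830576409353
bar_left []
pivot_left []
pin_left []
bar_right []
pivot_right []
pin_right []
lever_left []
```

View pics/w1.png

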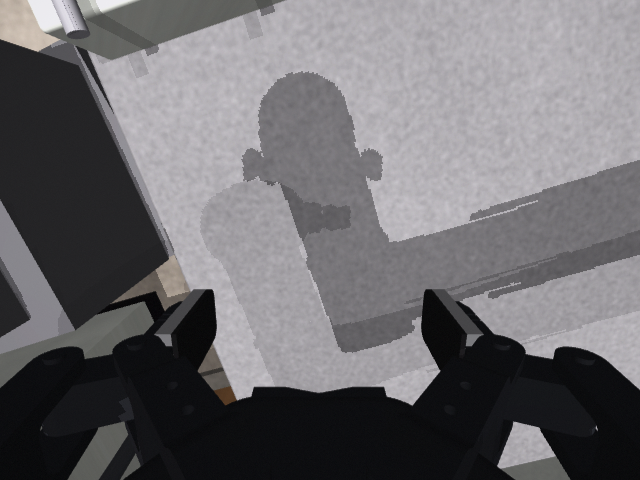

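Both move calls were refused because every row needs all five keys, so the arm has not moved. The picture shows only the open bench and the open fingers.

Emit:
send_rows([
  {"x": 0,"y": 0,"z": 0,"yaw": 9.6,"gripper": 0},
  {"x": 0,"y": 0,"z": 0,"yaw": 9.6,"gripper": 0},
  {"x": 0,"y": 0,"z": 0,"yaw": 9.6,"gripper": 0},
  {"x": 0,"y": 0,"z": 0,"yaw": 9.6,"gripper": 0},
  {"x": 0,"y": 0,"z": 0,"yaw": 9.6,"gripper": 0},
  {"x": 0,"y": 0,"z": 0,"yaw": 9.6,"gripper": 0},
  {"x": 0,"y": 0,"z": 0,"yaw": 9.3,"gripper": 0},
], force=60)

```text
time_s: 2.28
ee_pos: [0.172, 0.5748, 0.3038]
tcp_rot: [-180.0, -0.0, -173.9]
wrist_force: [-0.8, -0.1, 1.5]
gripper_width: -0.001
```

Emit:
send_rows([
  {"x": -2.9,"y": -3.8,"z": 0,"yaw": 0,"gripper": 0},
  {"x": -2.9,"y": -3.8,"z": 0,"yaw": 0,"gripper": 0},
  {"x": -2.9,"y": -3.8,"z": 0,"yaw": 0,"gripper": 0},
  {"x": -2.9,"y": -3.8,"z": 0,"yaw": 0,"gripper": 0},
  {"x": -2.9,"y": -3.8,"z": 0,"yaw": 0,"gripper": 0},
  {"x": -2.9,"y": -3.8,"z": 0,"yaw": 0,"gripper": 0},
  {"x": -2.9,"y": -3.8,"z": 0,"yaw": 0,"gripper": 0},
  {"x": -2.9,"y": -3.8,"z": 0,"yaw": 0,"gripper": 0},
  {"x": -2.9,"y": -3.8,"z": 0,"yaw": 0,"gripper": 0},
  {"x": -2.9,"y": -3.8,"z": 0,"yaw": 0,"gripper": 0},
  {"x": -2.9,"y": -3.8,"z": 0,"yaw": 0,"gripper": 0},
  {"x": -2.9,"y": -3.8,"z": 0,"yaw": 0,"gripper": 0},
])

```text
time_s: 3.78
ee_pos: [0.5699, 0.1594, 0.3041]
tcp_rot: [180.0, 0.0, -173.6]
wrist_force: [0.8, 0.5, 1.1]
gripper_width: 0.004
```

```bash
python3 - <<'E'
from h import *
o=ctrl.get_obs(); print(o['time_s'],o['ee_pos'],o['tcp_rot'],o['wrist_force'],o['gripper_width'])
snap('wrist','w2.png')
for q in ["bar_left","pivot_left","pin_left","bar_right","pivot_right","pin_right"]:
    r=ctrl.place_of('wrist',q); print(q,[(np.round(a['position'],4).tolist(),round(a['conf'],2)) for a in r[:2]])
E
```

```text
3.775 [0.56990689 0.15940808 0.30405582] [ 1.79993958e+02  2.02933344e-02 -1.73560379e+02] [0.75136872 0.51308611 1.05522243] 0.004158398088335487
bar_left []
pivot_left [([0.5658, 0.1855, 0.0801], 0.95), ([0.6689, 0.1898, -0.0021], 0.61)]
pin_left [([0.4802, -0.0289, -0.0025], 0.71), ([0.5732, 0.1555, 0.0756], 0.69)]
bar_right []
pivot_right []
pin_right [([0.5896, 0.0056, 0.077], 0.91)]
```

View pics/w2.png

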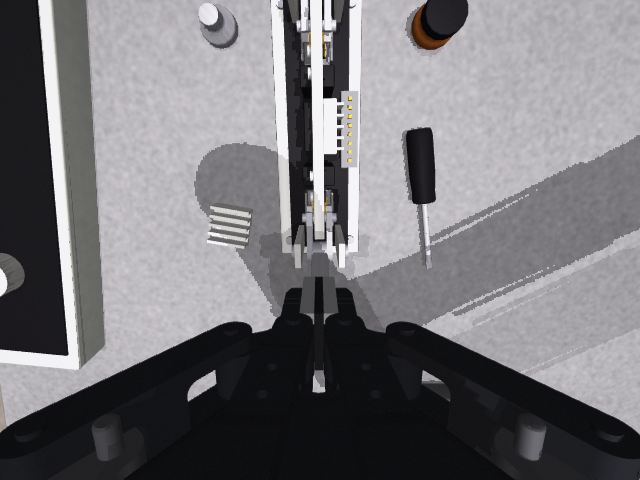

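The tool is in line with the rail and centred on it (rail at column 319, left pivot near row 260). I'll descend just inside the left bar.

Emit:
send_rows([
  {"x": 0,"y": 2.0,"z": 0,"yaw": 0,"gripper": 0},
  {"x": 0,"y": 0,"z": 3.4,"yaw": 0,"gripper": 0},
  {"x": 0,"y": 0,"z": 3.4,"yaw": 0,"gripper": 0},
  {"x": 0,"y": 0,"z": 2.6,"yaw": 0,"gripper": 0},
  {"x": 0,"y": 0,"z": 0,"yaw": 0,"gripper": 0},
])

```text
time_s: 4.75
ee_pos: [0.5654, 0.1816, 0.2077]
tcp_rot: [-179.9, -0.2, -173.5]
wrist_force: [0.4, 0.4, 0.0]
gripper_width: -0.001
```

```bash
cat >> h.py <<'E'
C=np.array([.579,.083]); U=np.array([-.111,.994])
def st():
    o=ctrl.get_obs(); d=o['ee_pos'][:2]-C; f=o['wrist_force']
    print('t %.2f dock x %.1f y %.1f tip z %.1f mm | F along y %.1f, across %.1f, z %.1f'%(o['time_s'],1e3*(d[0]*.994+d[1]*.111),1e3*d@U,1e3*(o['ee_pos'][2]-.073),f[:2]@U,f[0]*.994+f[1]*.111,f[2]))
E
python3 -c "
from h import *
st(); snap('scene','s2.png'); m=cv2.imread('pics/s2.png')[200:340,240:480] ; cv2.imwrite('pics/s2c.png',cv2.resize(m,(800,466)))
for q in ['bar_left','bar_right']: print([(np.round(a['position'],4).tolist(),round(a['conf'],2)) for a in ctrl.place_of('scene',q)[:2]])"
```

```text
t 4.75 dock x -2.6 y 99.5 tip z 134.7 mm | F along y 0.4, across 0.4, z 0.0
[([0.5624, 0.206, 0.1505], 0.63), ([0.5788, 0.0798, 0.0403], 0.6)]
[([0.5932, -0.0471, 0.151], 0.56)]
```

View pics/s2c.png

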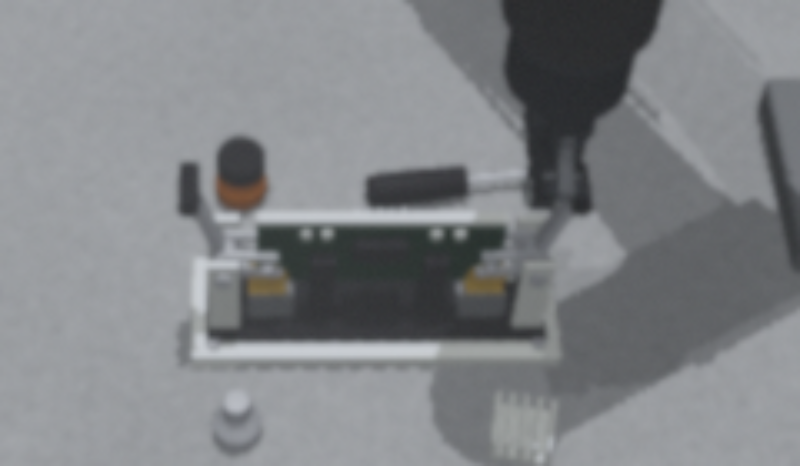

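The finger stands just inside the left bar, and the bar networks agree with the earlier reading to 2–3 mm. I'll approach outward now.

Emit:
send_rows([
  {"x": 0,"y": 0.3,"z": 0,"yaw": 0,"gripper": 0},
  {"x": 0,"y": 0.3,"z": 0,"yaw": 0,"gripper": 0},
  {"x": 0,"y": 0.2,"z": 0,"yaw": 0,"gripper": 0},
])

```text
time_s: 5.28
ee_pos: [0.5661, 0.1877, 0.2108]
tcp_rot: [-179.9, 0.0, -173.6]
wrist_force: [1.1, -7.3, 1.2]
gripper_width: -0.003
```

```bash
python3 -c "
from h import *
st()"
```

```text
t 5.28 dock x -1.2 y 105.5 tip z 137.8 mm | F along y -7.4, across 0.3, z 1.2
```

Emit:
send_rows([
  {"x": 0,"y": 0.2,"z": 0.03,"yaw": 0,"gripper": 0},
  {"x": 0,"y": 0.2,"z": 0.03,"yaw": 0,"gripper": 0},
  {"x": 0,"y": 0.2,"z": 0.04,"yaw": 0,"gripper": 0},
  {"x": 0,"y": 0.2,"z": 0.06,"yaw": 0,"gripper": 0},
])

```text
time_s: 5.78
ee_pos: [0.5654, 0.1939, 0.2091]
tcp_rot: [-179.7, -0.0, -173.7]
wrist_force: [2.1, -11.0, 2.5]
gripper_width: 0.005
```

```bash
python3 -c "
from h import *
st()"
```

```text
t 5.78 dock x -1.2 y 111.7 tip z 136.1 mm | F along y -11.2, across 0.9, z 2.5
```

Emit:
send_rows([
  {"x": 0,"y": 0.2,"z": 0.075,"yaw": 0,"gripper": 0},
  {"x": 0,"y": 0.2,"z": 0.08,"yaw": 0,"gripper": 0},
  {"x": 0,"y": 0.2,"z": 0.09,"yaw": 0,"gripper": 0},
  {"x": 0,"y": 0.2,"z": 0.1,"yaw": 0,"gripper": 0},
  {"x": 0,"y": 0.2,"z": 0.105,"yaw": 0,"gripper": 0},
])

```text
time_s: 6.4
ee_pos: [0.5642, 0.2039, 0.2049]
tcp_rot: [-179.7, -0.0, -173.7]
wrist_force: [0.3, -9.7, 4.7]
gripper_width: 0.002
```

```bash
python3 -c "
from h import *
st()"
```

```text
t 6.40 dock x -1.3 y 121.8 tip z 131.9 mm | F along y -9.6, across -0.7, z 4.7
```

Emit:
send_rows([
  {"x": 0,"y": 0.2,"z": 0.11,"yaw": 0,"gripper": 0},
  {"x": 0,"y": 0.2,"z": 0.12,"yaw": 0,"gripper": 0},
])

```text
time_s: 6.65
ee_pos: [0.5637, 0.2079, 0.2026]
tcp_rot: [-179.7, -0.0, -173.7]
wrist_force: [-1.0, -9.9, 4.3]
gripper_width: 0.003
```

```bash
python3 -c "
from h import *
st()"
```

```text
t 6.65 dock x -1.3 y 125.8 tip z 129.6 mm | F along y -9.7, across -2.1, z 4.3
```

Emit:
send_rows([
  {"x": 0,"y": 0.15,"z": 0.09,"yaw": 0,"gripper": 0},
  {"x": 0,"y": 0.15,"z": 0.1,"yaw": 0,"gripper": 0},
])

```text
time_s: 6.9
ee_pos: [0.5635, 0.2097, 0.2016]
tcp_rot: [-179.6, -0.0, -173.7]
wrist_force: [-1.3, -15.9, 9.0]
gripper_width: 0.0
```

```bash
python3 -c "
from h import *
st()
for q in ['pin_left','bar_left']: print([(np.round(a['position'],4).tolist(),round(a['conf'],2)) for a in (snap('scene','x.png'),ctrl.place_of('scene',q))[1][:2]])"
```

```text
t 6.90 dock x -1.3 y 127.6 tip z 128.6 mm | F along y -15.7, across -3.1, z 9.0
[([0.5733, 0.1546, 0.0867], 0.69)]
[([0.5591, 0.231, 0.1392], 0.7)]
```

Emit:
send_rows([
  {"x": 0,"y": 0.1,"z": 0.07,"yaw": 0,"gripper": 0},
  {"x": 0,"y": 0.1,"z": 0.07,"yaw": 0,"gripper": 0},
])

```text
time_s: 7.35
ee_pos: [0.5635, 0.2101, 0.2015]
tcp_rot: [-179.4, -0.0, -173.7]
wrist_force: [-3.3, -21.8, 14.8]
gripper_width: 0.002
```

```bash
python3 -c "
from h import *
st()"
```

```text
t 7.35 dock x -1.3 y 128.0 tip z 128.5 mm | F along y -21.3, across -5.7, z 14.8
```

The lever is at its outer stop and the left pin reads z 0.087. The last step read about 26 N at the wrist, above the gentle level I wanted; I should have checked before sending it. I'll back off and go to the right lever in smaller steps with a stop well before the hard limit.

Emit:
send_rows([
  {"x": 0,"y": -0.8,"z": -0.2,"yaw": 0,"gripper": 0},
  {"x": 0,"y": 0,"z": -4.0,"yaw": 0,"gripper": 0},
  {"x": 0,"y": 0,"z": -4.0,"yaw": 0,"gripper": 0},
  {"x": 0,"y": -4.3,"z": 0,"yaw": 0,"gripper": 0},
  {"x": 0,"y": -4.3,"z": 0,"yaw": 0,"gripper": 0},
  {"x": 0,"y": -4.3,"z": 0,"yaw": 0,"gripper": 0},
  {"x": 0,"y": -4.3,"z": 0,"yaw": 0,"gripper": 0},
  {"x": 0,"y": -4.3,"z": 0,"yaw": 0,"gripper": 0},
  {"x": 0,"y": 0,"z": 0,"yaw": 0,"gripper": 0},
  {"x": 0,"y": 0,"z": 0,"yaw": 0,"gripper": 0},
])

```text
time_s: 8.6
ee_pos: [0.5878, -0.0059, 0.28]
tcp_rot: [180.0, -0.0, -173.6]
wrist_force: [0.5, -0.1, -0.3]
gripper_width: 0.0
```

```bash
python3 -c "
from h import *
st()
for q in ['pin_left','bar_right','pivot_right']: print([(np.round(a['position'],4).tolist(),round((a['position'][:2]-C)@U,4),round(a['conf'],2)) for a in (snap('scene','x.png'),ctrl.place_of('scene',q))[1][:2]])"
```

```text
t 8.60 dock x -1.1 y -89.4 tip z 207.0 mm | F along y -0.1, across 0.5, z -0.3
[([0.5716, 0.1582, 0.0867], np.float64(0.0756), 0.57)]
[([0.5946, -0.0431, 0.1514], np.float64(-0.1271), 0.91)]
[([0.594, -0.0215, 0.0791], np.float64(-0.1055), 0.97)]
```

Emit:
send_rows([
  {"x": 0,"y": -0.4,"z": 2.4,"yaw": 0,"gripper": 0},
  {"x": 0,"y": 0,"z": 2.4,"yaw": 0,"gripper": 0},
  {"x": 0,"y": 0,"z": 2.2,"yaw": 0,"gripper": 0},
  {"x": 0,"y": 0,"z": 0,"yaw": 0,"gripper": 0},
  {"x": 0,"y": -0.3,"z": 0,"yaw": 0,"gripper": 0},
  {"x": 0,"y": -0.3,"z": 0,"yaw": 0,"gripper": 0},
  {"x": 0,"y": -0.3,"z": 0,"yaw": 0,"gripper": 0},
  {"x": 0,"y": -0.2,"z": 0,"yaw": 0,"gripper": 0},
])

```text
time_s: 9.9
ee_pos: [0.5896, -0.0214, 0.2106]
tcp_rot: [-180.0, 0.0, -173.6]
wrist_force: [-0.2, 0.8, -0.1]
gripper_width: -0.001
```

```bash
python3 -c "
from h import *
st()"
```

```text
t 9.90 dock x -1.1 y -105.0 tip z 137.6 mm | F along y 0.8, across -0.1, z -0.1
```

Emit:
send_rows([
  {"x": 0,"y": -0.2,"z": 0,"yaw": 0,"gripper": 0},
  {"x": 0,"y": -0.2,"z": 0.04,"yaw": 0,"gripper": 0},
  {"x": 0,"y": -0.2,"z": 0.07,"yaw": 0,"gripper": 0},
])

```text
time_s: 10.28
ee_pos: [0.5902, -0.0266, 0.2094]
tcp_rot: [179.9, 0.0, -173.5]
wrist_force: [-3.1, 8.2, 5.7]
gripper_width: -0.003
```

```bash
python3 -c "
from h import *
st()"
```

```text
t 10.28 dock x -1.0 y -110.2 tip z 136.4 mm | F along y 8.5, across -2.2, z 5.7
```

Emit:
send_rows([
  {"x": 0,"y": -0.2,"z": 0.07,"yaw": 0,"gripper": 0},
  {"x": 0,"y": -0.2,"z": 0.08,"yaw": 0,"gripper": 0},
  {"x": 0,"y": -0.2,"z": 0.09,"yaw": 0,"gripper": 0},
  {"x": 0,"y": -0.2,"z": 0.1,"yaw": 0,"gripper": 0},
  {"x": 0,"y": -0.2,"z": 0.11,"yaw": 0,"gripper": 0},
])

```text
time_s: 10.9
ee_pos: [0.5914, -0.0357, 0.2064]
tcp_rot: [179.9, 0.1, -173.5]
wrist_force: [-5.3, 7.2, 9.1]
gripper_width: -0.0
```

```bash
python3 -c "
from h import *
st()
for q in ['pin_right','bar_right']: print([(np.round(a['position'],4).tolist(),round((a['position'][:2]-C)@U,4),round(a['conf'],2)) for a in (snap('scene','x.png'),ctrl.place_of('scene',q))[1][:2]])"
```

```text
t 10.90 dock x -0.9 y -119.3 tip z 133.4 mm | F along y 7.7, across -4.4, z 9.1
[([0.5911, 0.0071, 0.082], np.float64(-0.0768), 0.84)]
[([0.595, -0.0577, 0.1447], np.float64(-0.1416), 0.71)]
```

Emit:
send_rows([
  {"x": 0,"y": -0.2,"z": 0.07,"yaw": 0,"gripper": 0},
  {"x": 0,"y": -0.2,"z": 0.08,"yaw": 0,"gripper": 0},
])

```text
time_s: 11.35
ee_pos: [0.5918, -0.0396, 0.2048]
tcp_rot: [179.9, 0.1, -173.5]
wrist_force: [-4.3, 7.6, 7.5]
gripper_width: 0.0
```

```bash
python3 -c "
from h import *
st()"
```

```text
t 11.35 dock x -0.9 y -123.3 tip z 131.8 mm | F along y 8.1, across -3.4, z 7.5
```

Emit:
send_rows([
  {"x": 0,"y": -0.15,"z": 0.08,"yaw": 0,"gripper": 0},
  {"x": 0,"y": -0.1,"z": 0.06,"yaw": 0,"gripper": 0},
])

```text
time_s: 11.6
ee_pos: [0.5922, -0.0422, 0.2035]
tcp_rot: [179.9, 0.1, -173.5]
wrist_force: [-5.2, 6.7, 7.8]
gripper_width: 0.003
```

```bash
python3 -c "
from h import *
st()
for q in ['pin_right','pin_left','bar_right']: print([(np.round(a['position'],4).tolist(),round((a['position'][:2]-C)@U,4),round(a['conf'],2)) for a in (snap('scene','x.png'),ctrl.place_of('scene',q))[1][:2]])"
```

```text
t 11.60 dock x -0.8 y -125.9 tip z 130.5 mm | F along y 7.3, across -4.5, z 7.8
[([0.5896, 0.0072, 0.0896], np.float64(-0.0765), 0.82)]
[([0.5712, 0.1601, 0.0884], np.float64(0.0775), 0.73)]
[([0.5943, -0.066, 0.1425], np.float64(-0.1498), 0.8)]
```

Emit:
send_rows([
  {"x": 0,"y": -0.12,"z": 0.06,"yaw": 0,"gripper": 0},
  {"x": 0,"y": 0,"z": 0,"yaw": 0,"gripper": 0},
])

```text
time_s: 12.15
ee_pos: [0.5923, -0.0435, 0.2028]
tcp_rot: [179.9, 0.1, -173.5]
wrist_force: [-3.9, 7.1, 6.6]
gripper_width: 0.005
```

```bash
python3 -c "
from h import *
st()
for q in ['pin_right','pin_left','bar_right']: print([(np.round(a['position'],4).tolist(),round((a['position'][:2]-C)@U,4),round(a['conf'],2)) for a in (snap('scene','x.png'),ctrl.place_of('scene',q))[1][:2]])"
```

```text
t 12.15 dock x -0.8 y -127.2 tip z 129.8 mm | F along y 7.5, across -3.1, z 6.6
[([0.5904, 0.0076, 0.0905], np.float64(-0.0762), 0.68), ([0.4593, 0.1435, 0.0011], np.float64(0.0734), 0.58)]
[([0.5708, 0.1556, 0.0883], np.float64(0.0731), 0.82)]
[([0.5971, -0.0651, 0.1422], np.float64(-0.1492), 0.54)]
```

Both pins read about 88–90 mm and the threshold is 83 mm, so the board is pried free. I'll go over to the outside of the right bar.

Emit:
send_rows([
  {"x": 0,"y": 0.5,"z": -0.3,"yaw": 0,"gripper": 0},
  {"x": 0,"y": 0,"z": -3.0,"yaw": 0,"gripper": 0},
  {"x": 0,"y": 0,"z": -3.0,"yaw": 0,"gripper": 0},
  {"x": 0,"y": -3.2,"z": 0,"yaw": 0,"gripper": 0},
  {"x": 0,"y": -3.2,"z": 0,"yaw": 0,"gripper": 0},
  {"x": 0,"y": 0,"z": 0,"yaw": 0,"gripper": 0},
  {"x": 0,"y": 0,"z": 3.0,"yaw": 0,"gripper": 0},
  {"x": 0,"y": 0,"z": 3.4,"yaw": 0,"gripper": 0},
  {"x": 0,"y": 0,"z": 0,"yaw": 0,"gripper": 0},
  {"x": 0,"y": 0.4,"z": 0,"yaw": 0,"gripper": 0},
  {"x": 0,"y": 0.4,"z": 0,"yaw": 0,"gripper": 0},
  {"x": 0,"y": 0.2,"z": 0,"yaw": 0,"gripper": 0},
])

```text
time_s: 13.95
ee_pos: [0.598, -0.093, 0.2015]
tcp_rot: [-180.0, 0.1, -173.5]
wrist_force: [-0.3, 0.3, -0.3]
gripper_width: -0.003
```

```bash
cat >> h.py <<'E'
def push(side,d=22):
    """side +1 left, -1 right; finger on the outside: inward push along the arc"""
    o=ctrl.get_obs(); y=1e3*side*((o['ee_pos'][:2]-C)@U)-d; th=np.arcsin(np.clip((y-105)/75,-1,1))
    f=o['wrist_force']; py=side*(f[:2]@U); pz=-f[2]   # push inward, push up
    print('t %.2f th %.3f tip %.1f (bar z %.1f) | in %.1f up %.1f -> arc push %.1f, total %.1f'%(o['time_s'],th,1e3*o['ee_pos'][2]-73,80+75*np.cos(th),py,pz,py*np.cos(th)+pz*np.sin(th),np.linalg.norm(f)))
E
python3 -c "
from h import *
st();push(-1)"
```

```text
t 13.95 dock x -0.7 y -177.0 tip z 128.5 mm | F along y 0.3, across -0.2, z -0.3
t 13.95 th 0.730 tip 128.5 (bar z 135.9) | in -0.3 up 0.3 -> arc push -0.1, total 0.5
```

Emit:
send_rows([
  {"x": 0,"y": 0.2,"z": 0,"yaw": 0,"gripper": 0},
  {"x": 0,"y": 0.2,"z": 0,"yaw": 0,"gripper": 0},
  {"x": 0,"y": 0.2,"z": 0,"yaw": 0,"gripper": 0},
])

```text
time_s: 14.32
ee_pos: [0.5969, -0.0873, 0.2001]
tcp_rot: [-180.0, -0.0, -173.6]
wrist_force: [-0.9, -0.4, 0.2]
gripper_width: -0.002
```

```bash
python3 -c "
from h import *
st();push(-1)"
```

```text
t 14.32 dock x -1.1 y -171.3 tip z 127.1 mm | F along y -0.2, across -1.0, z 0.2
t 14.32 th 0.632 tip 127.1 (bar z 140.5) | in 0.2 up -0.2 -> arc push 0.1, total 1.0
```

Emit:
send_rows([
  {"x": 0,"y": 0.2,"z": -0.12,"yaw": 0,"gripper": 0},
  {"x": 0,"y": 0.2,"z": -0.12,"yaw": 0,"gripper": 0},
  {"x": 0,"y": 0.2,"z": -0.12,"yaw": 0,"gripper": 0},
])

```text
time_s: 14.7
ee_pos: [0.5963, -0.082, 0.2036]
tcp_rot: [-179.9, -0.0, -173.6]
wrist_force: [2.5, -6.2, -3.1]
gripper_width: 0.001
```

```bash
python3 -c "
from h import *
st();push(-1)"
```

```text
t 14.70 dock x -1.2 y -165.9 tip z 130.6 mm | F along y -6.4, across 1.8, z -3.1
t 14.70 th 0.546 tip 130.6 (bar z 144.1) | in 6.4 up 3.1 -> arc push 7.1, total 7.3
```

Emit:
send_rows([
  {"x": 0,"y": 0.2,"z": -0.13,"yaw": 0,"gripper": 0},
  {"x": 0,"y": 0.2,"z": -0.12,"yaw": 0,"gripper": 0},
  {"x": 0,"y": 0.2,"z": -0.12,"yaw": 0,"gripper": 0},
  {"x": 0,"y": 0.2,"z": -0.11,"yaw": 0,"gripper": 0},
  {"x": 0,"y": 0.2,"z": -0.1,"yaw": 0,"gripper": 0},
])

```text
time_s: 15.32
ee_pos: [0.5951, -0.073, 0.2095]
tcp_rot: [-179.9, -0.0, -173.6]
wrist_force: [2.2, -6.8, -1.8]
gripper_width: -0.002
```

```bash
python3 -c "
from h import *
st();push(-1,18)"
```

```text
t 15.32 dock x -1.3 y -156.8 tip z 136.5 mm | F along y -7.0, across 1.4, z -1.8
t 15.32 th 0.468 tip 136.5 (bar z 146.9) | in 7.0 up 1.8 -> arc push 7.1, total 7.4
```

Emit:
send_rows([
  {"x": 0,"y": 0.2,"z": -0.09,"yaw": 0,"gripper": 0},
  {"x": 0,"y": 0.2,"z": -0.09,"yaw": 0,"gripper": 0},
  {"x": 0,"y": 0.2,"z": -0.08,"yaw": 0,"gripper": 0},
])

```text
time_s: 15.7
ee_pos: [0.5945, -0.0673, 0.2124]
tcp_rot: [-179.8, -0.0, -173.6]
wrist_force: [1.2, -7.6, -0.3]
gripper_width: -0.002
```

```bash
python3 -c "
from h import *
st();push(-1,18)
snap('scene','x.png');r=ctrl.place_of('scene','bar_right');print([(np.round(a['position'],4).tolist(),round((a['position'][:2]-C)@U,4),round(a['conf'],2)) for a in r[:1]])"
```

```text
t 15.70 dock x -1.3 y -151.1 tip z 139.4 mm | F along y -7.7, across 0.4, z -0.3
t 15.70 th 0.384 tip 139.4 (bar z 149.5) | in 7.7 up 0.3 -> arc push 7.3, total 7.7
[([0.5946, -0.0546, 0.1503], np.float64(-0.1385), 0.78)]
```

Emit:
send_rows([
  {"x": 0,"y": 0.2,"z": -0.07,"yaw": 0,"gripper": 0},
  {"x": 0,"y": 0.2,"z": -0.06,"yaw": 0,"gripper": 0},
  {"x": 0,"y": 0.2,"z": -0.06,"yaw": 0,"gripper": 0},
])

```text
time_s: 16.18
ee_pos: [0.5937, -0.0616, 0.2148]
tcp_rot: [-179.8, -0.0, -173.6]
wrist_force: [0.3, -8.5, 0.6]
gripper_width: 0.003
```

```bash
python3 -c "
from h import *
push(-1,18)"
```

```text
t 16.18 th 0.302 tip 141.8 (bar z 151.6) | in 8.4 up -0.6 -> arc push 7.9, total 8.5
```

Emit:
send_rows([
  {"x": 0,"y": 0.1,"z": -0.03,"yaw": 0,"gripper": 0},
  {"x": 0,"y": 0.1,"z": -0.03,"yaw": 0,"gripper": 0},
])

```text
time_s: 16.42
ee_pos: [0.5935, -0.0596, 0.2155]
tcp_rot: [-179.8, -0.0, -173.6]
wrist_force: [-0.2, -8.3, 0.4]
gripper_width: -0.004
```

```bash
python3 -c "
from h import *
push(-1,18)"
```

```text
t 16.43 th 0.275 tip 142.5 (bar z 152.2) | in 8.2 up -0.4 -> arc push 7.8, total 8.3
```

Emit:
send_rows([
  {"x": 0,"y": 0.1,"z": -0.03,"yaw": 0,"gripper": 0},
  {"x": 0,"y": 0.1,"z": -0.02,"yaw": 0,"gripper": 0},
])

```text
time_s: 16.68
ee_pos: [0.5933, -0.0577, 0.2161]
tcp_rot: [-179.8, -0.0, -173.6]
wrist_force: [-0.5, -7.9, 1.7]
gripper_width: -0.002
```

```bash
python3 -c "
from h import *
push(-1,18)"
```

```text
t 16.68 th 0.248 tip 143.1 (bar z 152.7) | in 7.8 up -1.7 -> arc push 7.2, total 8.1
```

Emit:
send_rows([
  {"x": 0,"y": 0.1,"z": -0.02,"yaw": 0,"gripper": 0},
  {"x": 0,"y": 0.1,"z": -0.02,"yaw": 0,"gripper": 0},
  {"x": 0,"y": 0.1,"z": -0.02,"yaw": 0,"gripper": 0},
])

```text
time_s: 17.05
ee_pos: [0.5929, -0.0549, 0.217]
tcp_rot: [-179.8, -0.0, -173.6]
wrist_force: [-1.0, -8.7, 2.1]
gripper_width: -0.001
```

```bash
python3 -c "
from h import *
push(-1,18)"
```

```text
t 17.05 th 0.210 tip 144.0 (bar z 153.4) | in 8.5 up -2.1 -> arc push 7.9, total 9.0
```

Emit:
send_rows([
  {"x": 0,"y": 0.1,"z": -0.01,"yaw": 0,"gripper": 0},
  {"x": 0,"y": 0.1,"z": -0.01,"yaw": 0,"gripper": 0},
])

```text
time_s: 17.3
ee_pos: [0.5927, -0.053, 0.2174]
tcp_rot: [-179.7, 0.0, -173.7]
wrist_force: [-0.7, -9.0, 3.7]
gripper_width: -0.001
```

```bash
python3 -c "
from h import *
push(-1,18)"
```

```text
t 17.30 th 0.184 tip 144.4 (bar z 153.7) | in 8.9 up -3.7 -> arc push 8.1, total 9.8
```

Emit:
send_rows([
  {"x": 0,"y": 0.1,"z": -0.04,"yaw": 0,"gripper": 0},
  {"x": 0,"y": 0.1,"z": -0.04,"yaw": 0,"gripper": 0},
  {"x": 0,"y": 0.1,"z": -0.03,"yaw": 0,"gripper": 0},
])

```text
time_s: 17.68
ee_pos: [0.5923, -0.0499, 0.2183]
tcp_rot: [-179.8, -0.0, -173.7]
wrist_force: [-1.1, -8.4, 1.4]
gripper_width: -0.001
```

```bash
python3 -c "
from h import *
push(-1,18)"
```

```text
t 17.68 th 0.142 tip 145.3 (bar z 154.2) | in 8.2 up -1.4 -> arc push 7.9, total 8.5
```

Emit:
send_rows([
  {"x": 0,"y": 0.1,"z": -0.02,"yaw": 0,"gripper": 0},
  {"x": 0,"y": 0.1,"z": -0.02,"yaw": 0,"gripper": 0},
])

```text
time_s: 17.92
ee_pos: [0.5921, -0.048, 0.2186]
tcp_rot: [-179.8, -0.0, -173.7]
wrist_force: [0.3, -10.1, 0.8]
gripper_width: -0.002
```

```bash
python3 -c "
from h import *
push(-1,18)"
```

```text
t 17.93 th 0.115 tip 145.6 (bar z 154.5) | in 10.1 up -0.8 -> arc push 9.9, total 10.1
```

Landing: the push rose from 8 N to 9.9 N. I'll continue 1 mm at a time.

Emit:
send_rows([
  {"x": 0,"y": 0.1,"z": -0.02,"yaw": 0,"gripper": 0},
])

```text
time_s: 18.05
ee_pos: [0.592, -0.0472, 0.2188]
tcp_rot: [-179.7, -0.0, -173.7]
wrist_force: [-0.0, -9.4, 1.1]
gripper_width: 0.0
```

```bash
python3 -c "
from h import *
push(-1,18)"
```

```text
t 18.05 th 0.105 tip 145.8 (bar z 154.6) | in 9.3 up -1.1 -> arc push 9.1, total 9.4
```

Emit:
send_rows([
  {"x": 0,"y": 0.1,"z": -0.01,"yaw": 0,"gripper": 0},
])

```text
time_s: 18.18
ee_pos: [0.5919, -0.0464, 0.2189]
tcp_rot: [-179.7, -0.0, -173.7]
wrist_force: [0.5, -11.3, 2.5]
gripper_width: -0.001
```

```bash
python3 -c "
from h import *
push(-1,18)"
```

```text
t 18.18 th 0.094 tip 145.9 (bar z 154.7) | in 11.3 up -2.5 -> arc push 11.0, total 11.6
```

Emit:
send_rows([
  {"x": 0,"y": 0.1,"z": -0.03,"yaw": 0,"gripper": 0},
])

```text
time_s: 18.3
ee_pos: [0.5917, -0.0455, 0.2191]
tcp_rot: [-179.7, -0.0, -173.7]
wrist_force: [0.3, -11.8, 0.5]
gripper_width: 0.004
```

```bash
python3 -c "
from h import *
push(-1,18)"
```

```text
t 18.30 th 0.082 tip 146.1 (bar z 154.7) | in 11.7 up -0.5 -> arc push 11.7, total 11.8
```

Emit:
send_rows([
  {"x": 0,"y": 0.08,"z": -0.02,"yaw": 0,"gripper": 0},
])

```text
time_s: 18.42
ee_pos: [0.5917, -0.0449, 0.2192]
tcp_rot: [-179.7, -0.0, -173.7]
wrist_force: [0.2, -12.0, -0.0]
gripper_width: -0.0
```

```bash
python3 -c "
from h import *
push(-1,18)
for i in range(3): ctrl.read_camera('wrist'); push(-1,18)"
```

```text
t 18.43 th 0.073 tip 146.2 (bar z 154.8) | in 11.9 up 0.0 -> arc push 11.9, total 12.0
t 18.48 th 0.072 tip 146.2 (bar z 154.8) | in 11.2 up -0.6 -> arc push 11.1, total 11.2
t 18.52 th 0.073 tip 146.2 (bar z 154.8) | in 12.2 up -0.7 -> arc push 12.1, total 12.2
t 18.57 th 0.073 tip 146.2 (bar z 154.8) | in 11.9 up -0.3 -> arc push 11.8, total 11.9
```

Emit:
send_rows([
  {"x": 0,"y": 0.08,"z": -0.01,"yaw": 0,"gripper": 0},
  {"x": 0,"y": 0.07,"z": -0.01,"yaw": 0,"gripper": 0},
])

```text
time_s: 18.82
ee_pos: [0.5915, -0.0437, 0.2194]
tcp_rot: [-179.7, -0.0, -173.7]
wrist_force: [1.0, -12.6, 0.0]
gripper_width: 0.003
```

```bash
python3 -c "
from h import *
push(-1,18)
for i in range(3): ctrl.read_camera('wrist'); push(-1,18)"
```

```text
t 18.82 th 0.057 tip 146.4 (bar z 154.9) | in 12.6 up -0.0 -> arc push 12.6, total 12.6
t 18.88 th 0.057 tip 146.4 (bar z 154.9) | in 13.2 up -0.4 -> arc push 13.2, total 13.3
t 18.93 th 0.057 tip 146.4 (bar z 154.9) | in 11.9 up 0.3 -> arc push 11.9, total 11.9
t 18.98 th 0.057 tip 146.4 (bar z 154.9) | in 12.5 up 0.1 -> arc push 12.5, total 12.6
```

Emit:
send_rows([
  {"x": 0,"y": 0.09,"z": -0.01,"yaw": 0,"gripper": 0},
  {"x": 0,"y": 0,"z": 0,"yaw": 0,"gripper": 0},
])

```text
time_s: 19.23
ee_pos: [0.5914, -0.0429, 0.2195]
tcp_rot: [-179.7, -0.0, -173.7]
wrist_force: [0.9, -13.1, 0.3]
gripper_width: -0.004
```

```bash
python3 -c "
from h import *
push(-1,18)
for i in range(3): ctrl.read_camera('wrist'); push(-1,18)"
```

```text
t 19.23 th 0.047 tip 146.5 (bar z 154.9) | in 13.1 up -0.3 -> arc push 13.1, total 13.1
t 19.27 th 0.047 tip 146.5 (bar z 154.9) | in 13.0 up -0.6 -> arc push 13.0, total 13.1
t 19.32 th 0.047 tip 146.5 (bar z 154.9) | in 13.7 up -0.3 -> arc push 13.6, total 13.7
t 19.38 th 0.047 tip 146.5 (bar z 154.9) | in 12.9 up 0.3 -> arc push 12.9, total 12.9
```

The right end averages 13.15 N on its bar. Next is the left bar, from outside.

Emit:
send_rows([
  {"x": 0,"y": -1.5,"z": 0,"yaw": 0,"gripper": 0},
  {"x": 0,"y": 0,"z": -3.0,"yaw": 0,"gripper": 0},
  {"x": 0,"y": 0,"z": -3.0,"yaw": 0,"gripper": 0},
  {"x": 0,"y": 4.7,"z": 0,"yaw": 0,"gripper": 0},
  {"x": 0,"y": 4.7,"z": 0,"yaw": 0,"gripper": 0},
  {"x": 0,"y": 4.7,"z": 0,"yaw": 0,"gripper": 0},
  {"x": 0,"y": 4.7,"z": 0,"yaw": 0,"gripper": 0},
  {"x": 0,"y": 4.7,"z": 0,"yaw": 0,"gripper": 0},
  {"x": 0,"y": 4.7,"z": 0,"yaw": 0,"gripper": 0},
  {"x": 0,"y": 4.7,"z": 0,"yaw": 0,"gripper": 0},
  {"x": 0,"y": 0,"z": 0,"yaw": 0,"gripper": 0},
  {"x": 0,"y": 0,"z": 0,"yaw": 0,"gripper": 0},
])

```text
time_s: 20.88
ee_pos: [0.5564, 0.2724, 0.2784]
tcp_rot: [180.0, -0.0, -173.5]
wrist_force: [-0.8, -0.4, 0.2]
gripper_width: -0.0
```

```bash
python3 -c "
from h import *
st()
snap('scene','s3.png')
for q in ['bar_left','bar_right','pin_left','pin_right']:
  r=ctrl.place_of('scene',q);print(q,[(np.round(a['position'],4).tolist(),round((a['position'][:2]-C)@U,4),round(a['conf'],2)) for a in r[:1]])
m=cv2.imread('pics/s3.png')[180:340,240:480] ; cv2.imwrite('pics/s3c.png',cv2.resize(m,(800,533)))"
```

```text
t 20.88 dock x -1.5 y 190.8 tip z 205.4 mm | F along y -0.3, across -0.8, z 0.2
bar_left [([0.5586, 0.2337, 0.1405], np.float64(0.1521), 0.73)]
bar_right [([0.5915, -0.0287, 0.1563], np.float64(-0.1124), 0.66)]
pin_left [([0.5729, 0.156, 0.0861], np.float64(0.0732), 0.7)]
pin_right [([0.5919, 0.0089, 0.0778], np.float64(-0.0751), 0.89)]
```

View pics/s3c.png

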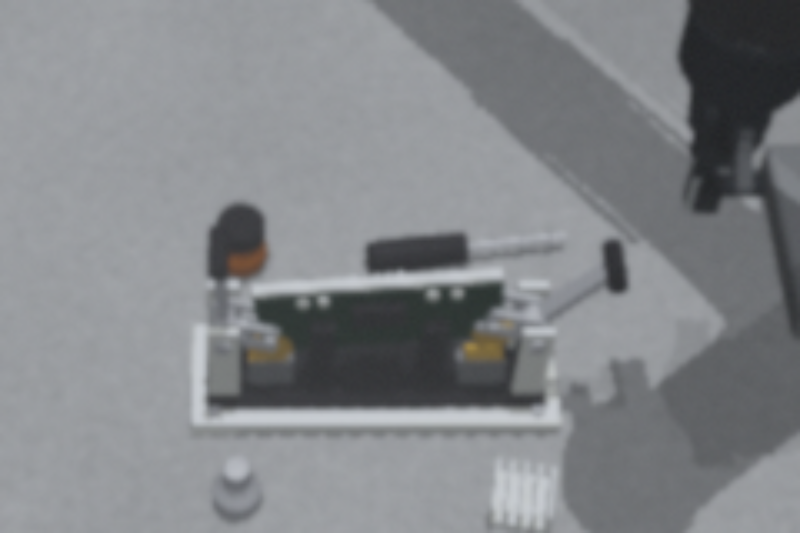

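The right lever is upright (bar at 210, 250), the left one is fully out (bar at 615, 265) and the board is tilted, with nothing else moved. I'll descend outside the left bar.

Emit:
send_rows([
  {"x": 0,"y": 0,"z": 3.9,"yaw": 0,"gripper": 0},
  {"x": 0,"y": 0,"z": 3.8,"yaw": 0,"gripper": 0},
  {"x": 0,"y": 0,"z": 0,"yaw": 0,"gripper": 0},
  {"x": 0,"y": -0.4,"z": 0,"yaw": 0,"gripper": 0},
  {"x": 0,"y": -0.4,"z": 0,"yaw": 0,"gripper": 0},
  {"x": 0,"y": -0.4,"z": 0,"yaw": 0,"gripper": 0},
  {"x": 0,"y": -0.2,"z": 0,"yaw": 0,"gripper": 0},
])

```text
time_s: 22.0
ee_pos: [0.5581, 0.2583, 0.2022]
tcp_rot: [180.0, 0.0, -173.6]
wrist_force: [-0.4, -0.2, -0.3]
gripper_width: 0.002
```

Emit:
send_rows([
  {"x": 0,"y": -0.2,"z": 0,"yaw": 0,"gripper": 0},
  {"x": 0,"y": -0.2,"z": -0.05,"yaw": 0,"gripper": 0},
  {"x": 0,"y": -0.2,"z": -0.1,"yaw": 0,"gripper": 0},
])

```text
time_s: 22.38
ee_pos: [0.5586, 0.2525, 0.203]
tcp_rot: [-180.0, -0.0, -173.6]
wrist_force: [0.5, -0.5, -0.5]
gripper_width: 0.004
```

```bash
python3 -c "
from h import *
st();push(1,18)"
```

```text
t 22.38 dock x -1.5 y 170.8 tip z 130.0 mm | F along y -0.6, across 0.5, z -0.5
t 22.38 th 0.690 tip 130.0 (bar z 137.8) | in -0.6 up 0.5 -> arc push -0.1, total 0.9
```

Emit:
send_rows([
  {"x": 0,"y": -0.2,"z": -0.05,"yaw": 0,"gripper": 0},
  {"x": 0,"y": -0.2,"z": -0.1,"yaw": 0,"gripper": 0},
  {"x": 0,"y": -0.2,"z": -0.13,"yaw": 0,"gripper": 0},
])

```text
time_s: 22.75
ee_pos: [0.559, 0.2475, 0.2052]
tcp_rot: [179.9, -0.0, -173.5]
wrist_force: [0.3, 5.2, -4.2]
gripper_width: 0.0
```

```bash
python3 -c "
from h import *
st();push(1,18)"
```

```text
t 22.75 dock x -1.6 y 165.7 tip z 132.2 mm | F along y 5.1, across 0.9, z -4.2
t 22.75 th 0.606 tip 132.2 (bar z 141.6) | in 5.1 up 4.2 -> arc push 6.6, total 6.7
```

Emit:
send_rows([
  {"x": 0,"y": -0.2,"z": -0.13,"yaw": 0,"gripper": 0},
  {"x": 0,"y": -0.2,"z": -0.12,"yaw": 0,"gripper": 0},
  {"x": 0,"y": -0.2,"z": -0.11,"yaw": 0,"gripper": 0},
])

```text
time_s: 23.12
ee_pos: [0.5596, 0.2427, 0.2089]
tcp_rot: [179.8, 0.0, -173.5]
wrist_force: [0.1, 9.5, -1.8]
gripper_width: -0.001
```

```bash
python3 -c "
from h import *
st();push(1,18)"
```

```text
t 23.12 dock x -1.5 y 160.9 tip z 135.9 mm | F along y 9.5, across 1.1, z -1.8
t 23.12 th 0.530 tip 135.9 (bar z 144.7) | in 9.5 up 1.8 -> arc push 9.1, total 9.7
```

Emit:
send_rows([
  {"x": 0,"y": -0.2,"z": -0.11,"yaw": 0,"gripper": 0},
  {"x": 0,"y": -0.2,"z": -0.1,"yaw": 0,"gripper": 0},
  {"x": 0,"y": -0.2,"z": -0.1,"yaw": 0,"gripper": 0},
  {"x": 0,"y": -0.2,"z": -0.09,"yaw": 0,"gripper": 0},
  {"x": 0,"y": -0.2,"z": -0.09,"yaw": 0,"gripper": 0},
])

```text
time_s: 23.75
ee_pos: [0.5608, 0.2334, 0.2149]
tcp_rot: [179.7, 0.1, -173.4]
wrist_force: [-1.5, 9.9, 2.1]
gripper_width: 0.002
```

```bash
python3 -c "
from h import *
st();push(1,17)"
```

```text
t 23.75 dock x -1.4 y 151.5 tip z 141.9 mm | F along y 10.0, across -0.4, z 2.1
t 23.75 th 0.404 tip 141.9 (bar z 149.0) | in 10.0 up -2.1 -> arc push 8.4, total 10.2
```

Emit:
send_rows([
  {"x": 0,"y": -0.2,"z": -0.08,"yaw": 0,"gripper": 0},
  {"x": 0,"y": -0.2,"z": -0.07,"yaw": 0,"gripper": 0},
  {"x": 0,"y": -0.2,"z": -0.07,"yaw": 0,"gripper": 0},
])

```text
time_s: 24.12
ee_pos: [0.5615, 0.2276, 0.2177]
tcp_rot: [179.7, 0.2, -173.4]
wrist_force: [-3.9, 10.4, 3.1]
gripper_width: -0.0
```

```bash
python3 -c "
from h import *
st();push(1,17)"
```

```text
t 24.12 dock x -1.3 y 145.7 tip z 144.7 mm | F along y 10.8, across -2.7, z 3.1
t 24.12 th 0.321 tip 144.7 (bar z 151.2) | in 10.8 up -3.1 -> arc push 9.3, total 11.6
```

Emit:
send_rows([
  {"x": 0,"y": -0.15,"z": -0.04,"yaw": 0,"gripper": 0},
  {"x": 0,"y": -0.15,"z": -0.03,"yaw": 0,"gripper": 0},
])

```text
time_s: 24.38
ee_pos: [0.562, 0.2247, 0.2189]
tcp_rot: [179.7, 0.2, -173.4]
wrist_force: [-4.1, 10.6, 5.6]
gripper_width: 0.004
```

```bash
python3 -c "
from h import *
push(1,17)"
```

```text
t 24.38 th 0.280 tip 145.9 (bar z 152.1) | in 11.0 up -5.6 -> arc push 9.0, total 12.7
```

Emit:
send_rows([
  {"x": 0,"y": -0.1,"z": -0.02,"yaw": 0,"gripper": 0},
  {"x": 0,"y": -0.1,"z": -0.02,"yaw": 0,"gripper": 0},
])

```text
time_s: 24.62
ee_pos: [0.5622, 0.2228, 0.2197]
tcp_rot: [179.7, 0.2, -173.4]
wrist_force: [-5.0, 10.3, 7.1]
gripper_width: 0.001
```

```bash
python3 -c "
from h import *
push(1,17)"
```

```text
t 24.62 th 0.253 tip 146.7 (bar z 152.6) | in 10.8 up -7.1 -> arc push 8.7, total 13.5
```

Emit:
send_rows([
  {"x": 0,"y": -0.1,"z": -0.02,"yaw": 0,"gripper": 0},
  {"x": 0,"y": -0.1,"z": -0.02,"yaw": 0,"gripper": 0},
])

```text
time_s: 24.88
ee_pos: [0.5625, 0.2208, 0.2203]
tcp_rot: [179.7, 0.2, -173.4]
wrist_force: [-4.4, 11.3, 7.8]
gripper_width: -0.003
```

```bash
python3 -c "
from h import *
push(1,17)"
```

```text
t 24.88 th 0.226 tip 147.3 (bar z 153.1) | in 11.8 up -7.8 -> arc push 9.7, total 14.5
```

The vertical drag is growing and the tip is only 6 mm below the bar centre. I'll back off, lower 6 mm and push again, following the arc.

Emit:
send_rows([
  {"x": 0,"y": 0.6,"z": 0,"yaw": 0,"gripper": 0},
  {"x": 0,"y": 0,"z": 0.6,"yaw": 0,"gripper": 0},
  {"x": 0,"y": 0,"z": 0,"yaw": 0,"gripper": 0},
])

```text
time_s: 25.25
ee_pos: [0.5615, 0.2232, 0.2105]
tcp_rot: [-179.9, -0.1, -173.6]
wrist_force: [0.4, -0.0, -0.1]
gripper_width: 0.002
```

```bash
python3 -c "
from h import *
st();push(1,17)
snap('scene','x.png');r=ctrl.place_of('scene','bar_left');print([(np.round(a['position'],4).tolist(),round((a['position'][:2]-C)@U,4),round(a['conf'],2)) for a in r[:1]])"
```

```text
t 25.25 dock x -1.8 y 141.3 tip z 137.5 mm | F along y -0.1, across 0.4, z -0.1
t 25.25 th 0.261 tip 137.5 (bar z 152.5) | in -0.1 up 0.1 -> arc push -0.0, total 0.4
[([0.5622, 0.206, 0.1537], np.float64(0.1241), 0.54)]
```

Emit:
send_rows([
  {"x": 0,"y": -0.2,"z": 0,"yaw": 0,"gripper": 0},
  {"x": 0,"y": -0.2,"z": 0,"yaw": 0,"gripper": 0},
  {"x": 0,"y": -0.15,"z": 0,"yaw": 0,"gripper": 0},
])

```text
time_s: 25.72
ee_pos: [0.5623, 0.2202, 0.2122]
tcp_rot: [179.8, 0.1, -173.5]
wrist_force: [-1.5, 8.9, 1.3]
gripper_width: -0.003
```

```bash
python3 -c "
from h import *
st();push(1,17)"
```

```text
t 25.73 dock x -1.4 y 138.2 tip z 139.2 mm | F along y 9.0, across -0.5, z 1.3
t 25.73 th 0.218 tip 139.2 (bar z 153.2) | in 9.0 up -1.3 -> arc push 8.5, total 9.1
```

Emit:
send_rows([
  {"x": 0,"y": -0.1,"z": -0.03,"yaw": 0,"gripper": 0},
  {"x": 0,"y": -0.1,"z": -0.03,"yaw": 0,"gripper": 0},
])

```text
time_s: 25.98
ee_pos: [0.5625, 0.2184, 0.2128]
tcp_rot: [179.8, 0.1, -173.5]
wrist_force: [-0.5, 8.4, -0.1]
gripper_width: -0.001
```

```bash
python3 -c "
from h import *
push(1,17)"
```

```text
t 25.98 th 0.194 tip 139.8 (bar z 153.6) | in 8.4 up 0.1 -> arc push 8.3, total 8.4
```

Emit:
send_rows([
  {"x": 0,"y": -0.1,"z": -0.03,"yaw": 0,"gripper": 0},
  {"x": 0,"y": -0.1,"z": -0.03,"yaw": 0,"gripper": 0},
])

```text
time_s: 26.22
ee_pos: [0.5627, 0.2164, 0.2134]
tcp_rot: [179.8, 0.1, -173.5]
wrist_force: [-2.0, 8.0, 0.4]
gripper_width: 0.001
```

```bash
python3 -c "
from h import *
push(1,17)"
```

```text
t 26.23 th 0.166 tip 140.4 (bar z 154.0) | in 8.2 up -0.4 -> arc push 8.0, total 8.3
```

Emit:
send_rows([
  {"x": 0,"y": -0.1,"z": -0.03,"yaw": 0,"gripper": 0},
  {"x": 0,"y": 0,"z": 0,"yaw": 0,"gripper": 0},
])

```text
time_s: 26.48
ee_pos: [0.5629, 0.2153, 0.2137]
tcp_rot: [179.8, 0.1, -173.5]
wrist_force: [-1.0, 7.0, -0.1]
gripper_width: -0.001
```

```bash
python3 -c "
from h import *
push(1,17)"
```

```text
t 26.48 th 0.151 tip 140.7 (bar z 154.1) | in 7.1 up 0.1 -> arc push 7.0, total 7.1
```

Emit:
send_rows([
  {"x": 0,"y": -0.1,"z": -0.02,"yaw": 0,"gripper": 0},
  {"x": 0,"y": -0.1,"z": -0.02,"yaw": 0,"gripper": 0},
  {"x": 0,"y": -0.1,"z": -0.02,"yaw": 0,"gripper": 0},
])

```text
time_s: 26.85
ee_pos: [0.5632, 0.2125, 0.2144]
tcp_rot: [179.8, 0.1, -173.5]
wrist_force: [-1.0, 8.0, 0.0]
gripper_width: 0.0
```

```bash
python3 -c "
from h import *
push(1,17)"
```

```text
t 26.85 th 0.113 tip 141.4 (bar z 154.5) | in 8.0 up -0.0 -> arc push 8.0, total 8.0
```

Emit:
send_rows([
  {"x": 0,"y": -0.1,"z": -0.01,"yaw": 0,"gripper": 0},
  {"x": 0,"y": -0.1,"z": -0.01,"yaw": 0,"gripper": 0},
])

```text
time_s: 27.1
ee_pos: [0.5635, 0.2105, 0.2148]
tcp_rot: [179.8, 0.1, -173.5]
wrist_force: [-1.0, 7.9, 1.5]
gripper_width: 0.0
```

```bash
python3 -c "
from h import *
push(1,17)"
```

```text
t 27.10 th 0.086 tip 141.8 (bar z 154.7) | in 8.0 up -1.5 -> arc push 7.8, total 8.1
```

Emit:
send_rows([
  {"x": 0,"y": -0.1,"z": -0.01,"yaw": 0,"gripper": 0},
  {"x": 0,"y": -0.1,"z": -0.01,"yaw": 0,"gripper": 0},
])

```text
time_s: 27.35
ee_pos: [0.5637, 0.2085, 0.2152]
tcp_rot: [179.8, 0.1, -173.5]
wrist_force: [-2.5, 8.8, 1.4]
gripper_width: -0.002
```

```bash
python3 -c "
from h import *
push(1,17)"
```

```text
t 27.35 th 0.059 tip 142.2 (bar z 154.9) | in 9.1 up -1.4 -> arc push 9.0, total 9.3
```

Emit:
send_rows([
  {"x": 0,"y": -0.1,"z": -0.01,"yaw": 0,"gripper": 0},
  {"x": 0,"y": -0.1,"z": -0.01,"yaw": 0,"gripper": 0},
])

```text
time_s: 27.6
ee_pos: [0.564, 0.2065, 0.2155]
tcp_rot: [179.8, 0.1, -173.5]
wrist_force: [-1.6, 8.7, 2.2]
gripper_width: 0.001
```

```bash
python3 -c "
from h import *
push(1,17)"
```

```text
t 27.60 th 0.032 tip 142.5 (bar z 155.0) | in 8.8 up -2.2 -> arc push 8.7, total 9.1
```

Emit:
send_rows([
  {"x": 0,"y": -0.1,"z": -0.01,"yaw": 0,"gripper": 0},
])

```text
time_s: 27.72
ee_pos: [0.5641, 0.2055, 0.2156]
tcp_rot: [179.8, 0.1, -173.5]
wrist_force: [-1.6, 9.7, 2.2]
gripper_width: -0.002
```

```bash
python3 -c "
from h import *
push(1,17)"
```

```text
t 27.73 th 0.019 tip 142.6 (bar z 155.0) | in 9.8 up -2.2 -> arc push 9.7, total 10.0
```

Emit:
send_rows([
  {"x": 0,"y": -0.1,"z": -0.01,"yaw": 0,"gripper": 0},
])

```text
time_s: 27.85
ee_pos: [0.5642, 0.2045, 0.2157]
tcp_rot: [179.7, 0.1, -173.5]
wrist_force: [-2.8, 8.8, 2.4]
gripper_width: -0.001
```

```bash
python3 -c "
from h import *
push(1,17)"
```

```text
t 27.85 th 0.006 tip 142.7 (bar z 155.0) | in 9.0 up -2.4 -> arc push 9.0, total 9.5
```

Emit:
send_rows([
  {"x": 0,"y": -0.1,"z": -0.01,"yaw": 0,"gripper": 0},
])

```text
time_s: 27.98
ee_pos: [0.5643, 0.2037, 0.2159]
tcp_rot: [179.7, 0.1, -173.5]
wrist_force: [-2.4, 9.7, 2.3]
gripper_width: -0.001
```

```bash
python3 -c "
from h import *
push(1,17)"
```

```text
t 27.98 th -0.005 tip 142.9 (bar z 155.0) | in 9.9 up -2.3 -> arc push 9.9, total 10.2
```

Emit:
send_rows([
  {"x": 0,"y": -0.1,"z": 0,"yaw": 0,"gripper": 0},
])

```text
time_s: 28.1
ee_pos: [0.5644, 0.2029, 0.2159]
tcp_rot: [179.7, 0.1, -173.5]
wrist_force: [-2.7, 10.6, 3.2]
gripper_width: -0.002
```

```bash
python3 -c "
from h import *
push(1,17)
for i in range(3): ctrl.read_camera('wrist'); push(1,17)"
```

```text
t 28.10 th -0.016 tip 142.9 (bar z 155.0) | in 10.8 up -3.2 -> arc push 10.8, total 11.4
t 28.15 th -0.017 tip 143.0 (bar z 155.0) | in 9.4 up -2.4 -> arc push 9.5, total 9.9
t 28.20 th -0.016 tip 142.9 (bar z 155.0) | in 9.4 up -2.5 -> arc push 9.5, total 9.9
t 28.25 th -0.017 tip 142.9 (bar z 155.0) | in 9.9 up -2.4 -> arc push 9.9, total 10.2
```

Emit:
send_rows([
  {"x": 0,"y": -0.1,"z": 0,"yaw": 0,"gripper": 0},
  {"x": 0,"y": -0.1,"z": 0,"yaw": 0,"gripper": 0},
])

```text
time_s: 28.5
ee_pos: [0.5646, 0.2013, 0.2161]
tcp_rot: [179.7, 0.2, -173.4]
wrist_force: [-4.0, 11.4, 3.2]
gripper_width: -0.002
```

```bash
python3 -c "
from h import *
push(1,17)
for i in range(3): ctrl.read_camera('wrist'); push(1,17)"
```

```text
t 28.50 th -0.037 tip 143.1 (bar z 154.9) | in 11.7 up -3.2 -> arc push 11.8, total 12.4
t 28.55 th -0.038 tip 143.1 (bar z 154.9) | in 11.4 up -3.1 -> arc push 11.5, total 11.8
t 28.60 th -0.038 tip 143.1 (bar z 154.9) | in 12.1 up -2.4 -> arc push 12.2, total 12.4
t 28.65 th -0.038 tip 143.1 (bar z 154.9) | in 11.1 up -3.0 -> arc push 11.2, total 11.6
```

Emit:
send_rows([
  {"x": 0,"y": -0.1,"z": 0,"yaw": 0,"gripper": 0},
])

```text
time_s: 28.78
ee_pos: [0.5647, 0.2005, 0.2161]
tcp_rot: [179.6, 0.2, -173.4]
wrist_force: [-3.0, 11.7, 2.5]
gripper_width: 0.003
```

```bash
python3 -c "
from h import *
push(1,17)
for i in range(3): ctrl.read_camera('wrist'); push(1,17)"
```

```text
t 28.77 th -0.048 tip 143.1 (bar z 154.9) | in 11.9 up -2.5 -> arc push 12.0, total 12.3
t 28.82 th -0.049 tip 143.1 (bar z 154.9) | in 11.9 up -2.7 -> arc push 12.0, total 12.4
t 28.88 th -0.048 tip 143.2 (bar z 154.9) | in 12.4 up -2.4 -> arc push 12.5, total 12.9
t 28.93 th -0.049 tip 143.2 (bar z 154.9) | in 11.8 up -2.3 -> arc push 11.9, total 12.2
```

12.1 N mean. I'm aiming for about 13.5 N.

Emit:
send_rows([
  {"x": 0,"y": -0.1,"z": 0,"yaw": 0,"gripper": 0},
  {"x": 0,"y": -0.05,"z": 0,"yaw": 0,"gripper": 0},
])

```text
time_s: 29.18
ee_pos: [0.5649, 0.1993, 0.2162]
tcp_rot: [179.6, 0.2, -173.4]
wrist_force: [-3.0, 14.1, 3.0]
gripper_width: 0.003
```

```bash
python3 -c "
from h import *
push(1,17)
for i in range(4): ctrl.read_camera('wrist'); push(1,17)"
```

```text
t 29.18 th -0.064 tip 143.2 (bar z 154.8) | in 14.3 up -3.0 -> arc push 14.5, total 14.7
t 29.23 th -0.064 tip 143.2 (bar z 154.8) | in 12.8 up -3.3 -> arc push 13.0, total 13.4
t 29.27 th -0.064 tip 143.2 (bar z 154.8) | in 13.4 up -3.5 -> arc push 13.6, total 14.0
t 29.32 th -0.064 tip 143.2 (bar z 154.8) | in 12.4 up -4.1 -> arc push 12.6, total 13.3
t 29.38 th -0.064 tip 143.2 (bar z 154.8) | in 13.4 up -3.8 -> arc push 13.6, total 14.0
```

The left end averages 13.5 N. I'll retreat clear and check.

Emit:
send_rows([
  {"x": 0,"y": 1.0,"z": 0,"yaw": 0,"gripper": 0},
  {"x": 0,"y": 2.0,"z": 0,"yaw": 0,"gripper": 0},
  {"x": 0,"y": 4.0,"z": -4.0,"yaw": 0,"gripper": 0},
  {"x": 0,"y": 4.0,"z": -4.0,"yaw": 0,"gripper": 0},
  {"x": 0,"y": 0,"z": 0,"yaw": 0,"gripper": 0},
  {"x": 0,"y": 0,"z": 0,"yaw": 0,"gripper": 0},
  {"x": 0,"y": 0,"z": 0,"yaw": 0,"gripper": 0},
  {"x": 0,"y": 0,"z": 0,"yaw": 0,"gripper": 0},
])

```text
time_s: 30.38
ee_pos: [0.5527, 0.3046, 0.2941]
tcp_rot: [-179.9, -0.1, -173.6]
wrist_force: [-0.3, -0.8, 0.7]
gripper_width: -0.003
```

```bash
python3 -c "
from h import *
st()
snap('scene','s4.png')
for q in ['bar_left','bar_right','pin_left','pin_right']:
  r=ctrl.place_of('scene',q);print(q,[(np.round(a['position'],4).tolist(),round((a['position'][:2]-C)@U,4),round(a['conf'],2)) for a in r[:1]])
m=cv2.imread('pics/s4.png')[180:340,240:480] ; cv2.imwrite('pics/s4c.png',cv2.resize(m,(800,533)))"
```

```text
t 30.38 dock x -1.6 y 223.2 tip z 221.1 mm | F along y -0.7, across -0.4, z 0.7
bar_left [([0.5676, 0.1824, 0.1515], np.float64(0.1001), 0.6)]
bar_right [([0.5899, -0.026, 0.1535], np.float64(-0.1096), 0.61)]
pin_left [([0.5733, 0.1584, 0.0695], np.float64(0.0756), 0.6)]
pin_right [([0.5924, 0.0088, 0.0768], np.float64(-0.0752), 0.73)]
```

View pics/s4c.png

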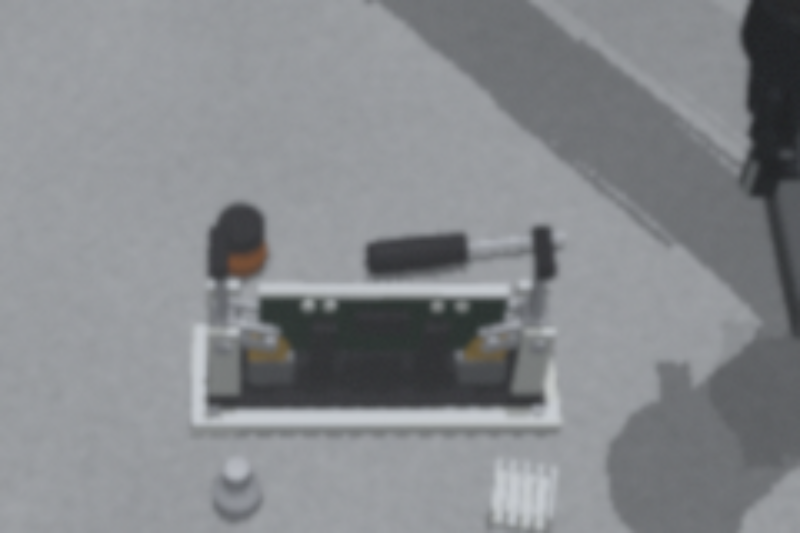

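Both levers stand near upright (bars at 215, 250 and 543, 252), the board is down level, the bystanders are in place and the arm is clear. I'll hand the job in.

```bash
python3 -c "
from h import *
print(ctrl.job_done())"
```

```text
the job is handed in; nothing more can be done
None
```

The board was pried free and reseated with the levers alone, and I handed the job in at about 30 s. One reading may count as a fault. At the left lever's outer stop I sent a step too many, and the wrist read about 26.5 N with the contact limit at 25 N. The sensor varies by roughly 1 N, so I can't tell whether the limit was actually passed.

- **Prying:** I swung both levers outward with shut fingers. The pins were seen at about 88–90 mm, above the 83 mm needed.
- **Right end:** I felt it land at about 0.13 rad and stopped at a mean push of 13.15 N, near 0.05 rad.
- **Left end:** I felt it land at about 0 rad and stopped at a mean push of 13.5 N, near -0.06 rad. Partway in I backed off once and lowered the finger, because its vertical drag on the bar was growing.
- **Last look:** Both levers were near upright, the board looked down and roughly level, and the items in view (screwdriver, jar, heat sink, nozzle) looked unmoved. The arm was clear and the wrist read about 1 N. The networks put the left pin at 69.5 mm and the right at 77 mm, so the left sits lower, as its later landing suggests.
- **Not checked:** I did not push the right end again after seating the left, which can add 2–3 N to its plate. I estimate it would then carry about 15–16 N, within the 6–20 N allowed.

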